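# Re-arm a returned library book

### The arm

A 6-joint arm with a two-finger parallel gripper is mounted at the origin on the work surface. World frame = base frame: x ahead of the robot, y to its left, z up, the work surface at z = 0. Lengths are in m, angles in rad, forces in N, time in s.
With the tool pointing down it reaches from about 0.3 to 0.775 m from the base axis. Payload 14.6 kg.
Tool frame: the origin (TCP) lies at the centre of the arm's flange, where the gripper is bolted on; the fingertips stand 199 mm ahead of it and the grasp point (between the pads) lies ctrl.tcp_to_grasp ahead of it (ctrl.tcp_to_grasp is the distance from the TCP to the grasp point, in m); z points along the fingers, y is the line along which they close (so a half turn about z gives the same grasp; the last joint's range is limited). The gripper opens to 94 mm and grips with 3 to 60 N. Pads are 16 mm wide; open, the fingers measure 119 mm over their backs; the gripper's body (75 mm by 177 mm) begins 78 mm behind the grasp point.
Start: joints at [1.047, 0.3, 1.521, -0, 1.321, -0.067], TCP at [0.243, 0.494, 0.405] pointing down, gripper open.
Joint ranges: [-3.03, 3.03], [-0.79, 2.21], [0.23, 2.52], [-1.04, 4.18], [0, 3.07], [-2.55, 2.55]. Speed limits (rad/s): [2.22, 2.22, 2.57, 3.14, 3.14, 3.14].

### API

Orientations are given as [roll, pitch, yaw] about the fixed x, y, z axes, in that order (R = Rz(yaw) Ry(pitch) Rx(roll)).
In Python, from station import ctrl gives the robot as it stands. The module is installed in compiled form; this text tells all that it offers.
- The arm moves only by the shell command python3 -m jog 'ROWS' [OPENING] [FORCE]. ROWS is JSON, a list of rows, each a list of 6 numbers: the shift along the tool's x, y, z in cm, then the turn, a rotation vector about the tool's x, y, z in rad. In form: [[tx, ty, tz, ax, ay, az], ...]. A call has 1 to 8 rows; each row is the pose to reach, as a shift and turn from the pose commanded when the call began, along the tool's axes at that moment; what a row does not reach only later rows make up. A row lasts 1/10 s, in which the tool goes at most 50 mm and 8.59 degrees, less where a joint would pass 70% of its speed; a pose out of reach is approached as far as the arm can. A call with a gripper value outside its range is refused whole. OPENING is the opening in per cent of the stroke, from 0 (shut) to 100 (fully open), set as the call begins (- or left out, the last holds). The fingers move at their own pace and stop on an object; FORCE is the grip in N (left out, the last holds). Time passes only in rows, so rows that repeat a pose let the fingers close. It gives the time, the measured TCP pose, the force, the opening and the grip force at its end, in the units of the state.
- ctrl.get_obs(): the state, without advancing time (a new reading comes with each control period).
- ctrl.camera(name): name is "scene" or "side" or "wrist"; returns a dict with "img" (384x512x3 uint8, blue, green, red), "intrinsics" (3x3 intrinsics, pixels), "R" (3x3) and "t" (3): a world point X has camera coordinates R X + t. Camera axes: x right, y down, z forward; pixel columns grow to the right and rows downward; lengths in m; the calibration is good to about 2 mm. A picture is of the moment at which its call begins. There is no depth.
- ctrl.hand_in(): hands the job in; it is judged then, once.
The state is a dict: "time_s": time; "qpos": joint angles; "joint_vel": joint speeds; "tau": joint torques, N m; "ee_pos": TCP position; "eef_rot": TCP orientation; "force": force on the tool from outside, world axes, zero at the start; "moment": the same for the moment, N m; "grip_width": finger opening in m; "grip_force": force on a finger pad.
Only numpy, scipy, OpenCV 4.12 (cv2) and the standard library are available. Lean on these libraries where they do the work, as an engineer would, in place of code of your own. Each camera call takes 0.05 s, during which the arm holds its last target. There are 200 camera calls.

### The job

Slide the green book along the channel of the security station until its end rests squarely against the steel stop, and leave it there. Then push the black toggle on the control box well over towards the green lamp, hold it over for at least one second, and let go so that it springs back to the middle. Never push the toggle towards the orange lamp, and leave the mug, stapler and barcode scanner where they stand.

Things in the scene. Friction and masses are not known exactly. Their poses are not given: they have to be found in the camera images.
- seat (a point): Where the centre of the book's underside lies when it is seated: on the top face of the security station, a fixed grey slab 180 (its x) x 300 (its y) x 30 mm high. Axes are the station's, z up; its yaw varies. A blue field marks the seat. The slab runs from y = -87 to +213 mm of this point; its +y end is open. Two black rails along y, 12 mm above the slab, bound a channel 150 mm wide.
- stop (a point): Middle of the foot of the steel stop's inner face (the face the book comes to rest against), on the slab's top, 75 mm from the seat towards the station's -y. The stop is a wall across the whole channel, 12 mm thick, 40 mm above the slab. Axes are the station's.
- book_center (a point): Centre (half-way up) of the loose green hardback, 110 (its x) x 150 (its y) x 30 mm thick, about 0.35 kg (varies), lying flat in the channel with its y roughly along the station's y, 60 to 115 mm short of the stop. Too wide to grasp; push its +y end towards the station's -y. Axes are the book's own, z up. Sliding it takes about 1 to 4 N.
- pivot (a point): Pivot of the toggle, at the centre of the top face of the white control box, 50 mm above the desk. The box is fixed, 120 (its x) x 170 (its y) x 50 mm high, with its own yaw; axes are the box's, z up. The toggle swings along the box's y.
- toggle_tip (a point): Middle of the top end of the toggle, 75 mm from the pivot, straight above it at rest. The upper 40 mm is a black paddle, 34 mm wide (box x) and 14 mm thick (box y); below it a steel stem, 12 x 10 mm. Axes are the toggle's own.
- toggle (a joint): Angle of the toggle, rad: 0 upright (its spring-centred rest), positive when its top leans towards the box's +y, negative towards -y; end stops at +-0.6. Spring 0.45 N m/rad, so about 4 to 5 N at the paddle when fully over. It counts as well over from 0.35. It springs back by itself within 0.3 s, without overshoot.
- green_lamp: Green lens, 34 mm in diameter, 10 mm high, on top of the control box, 55 mm to one side of the toggle along the box's y (either side, it varies). Origin at the centre of its underside. The toggle must be pushed towards this side.
- amber_lamp: Orange lens of the same size, 55 mm to the other side of the toggle. Never push the toggle this way. Origin at the centre of its underside.
- mug: Bystander: blue mug, 80 mm across, 90 mm high. Origin at the centre of its underside.
- stapler: Bystander: red and black stapler, 150 mm long (its y), 38 mm wide, about 65 mm high. Origin at the centre of its underside.
- scanner: Bystander: black and blue barcode scanner upright on a round foot 90 mm across, about 160 mm high. Origin at the centre of its foot's underside.
There are look-alikes about, which are no part of the job. Of the things that look like the part that bears book_center, the largest one is meant.

How it is judged:
By the outcome, as a careful person would: the job done as asked, in the order asked, and still so for the second after the job is handed in, with the robot touching nothing.
It also fails if it takes over 51 s, if anything falls off the work surface, if the arm or the gripper's body presses on something with over 40 N, if the wrist force passes 120 N, or if a joint passes its speed limit or range.

## Working session

There is one attempt and no reset: what is moved stays moved. The work goes in short steps, Python scripts to look and compute and a shell command to move; the robot and the scene stay as the last step left them, time stands still between calls to the robot, and variables do not carry over. Pictures are saved under pics/ and viewed, at most 10 in all, crops included, and the job is handed in when it is done.

```bash
mkdir -p pics; ls; python3 - <<'E'
from station import ctrl
import cv2,numpy as np
o=ctrl.get_obs()
for k in("time_s","ee_pos","eef_rot","force","grip_width"):print(k,o[k])
print(ctrl.tcp_to_grasp)
for n in("scene","side"):
    c=ctrl.camera(n);cv2.imwrite(f"pics/{n}0.png",c["img"])
    np.savez(f"{n}0.npz",**c);print(n,-c["R"].T@c["t"])
E
```

```text
pics
time_s 0.0
ee_pos [0.24257589 0.49359051 0.40409214]
eef_rot [-3.14049196e+00 -9.06015965e-05  2.68482945e+00]
force [-0.79695748  0.32495284 -0.16267961]
grip_width 0.09400367125146059
0.1804
scene [1.01675202 0.6516331  1.04528121]
side [0.45244995 0.75434586 0.69091241]
```

View pics/scene0.png

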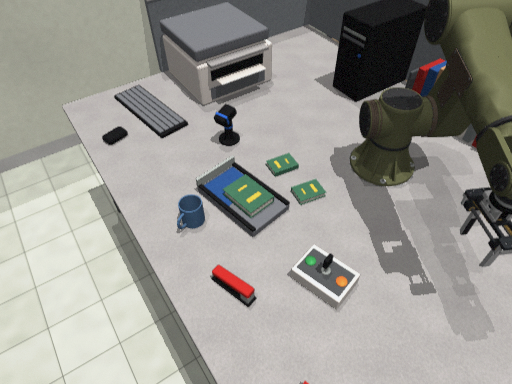

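View pics/side0.png

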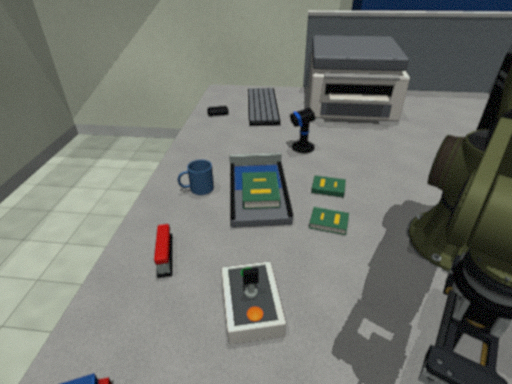

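Scene view: the candidates for the book are the green one in the channel (248,195), which is the largest, and two small green look-alikes on the desk at (282,164) and (308,191). I choose the one in the channel. The stop is at the far end (~215,170) and the mug at (190,212). The stapler is at (233,283) and the scanner at (228,125). The control box has its green lamp at (311,261), its amber lamp at (341,281) and the toggle at (328,262). In the side view, the book is at (262,188) and the amber lamp at (255,313), with the green lamp behind the toggle at (250,270).

```bash
cat > h.py <<'E'
import numpy as np,cv2
def cast(c,px,z):
    px=np.atleast_2d(np.asarray(px,float))
    d=(np.linalg.inv(c["intrinsics"])@np.c_[px,np.ones(len(px))].T).T@c["R"]
    o=-c["R"].T@c["t"]
    return o+d*((z-o[2])/d[:,2])[:,None]
def proj(c,X):
    p=np.atleast_2d(X)@c["R"].T+c["t"];p=p@c["intrinsics"].T;return p[:,:2]/p[:,2:]
def mask(im,h0,h1,s=100,v=40):
    return cv2.inRange(cv2.cvtColor(im,cv2.COLOR_BGR2HSV),(h0,s,v),(h1,255,255))
def blobs(m,amin=20):
    cs=cv2.findContours(m,cv2.RETR_EXTERNAL,cv2.CHAIN_APPROX_NONE)[0]
    return sorted([c for c in cs if cv2.contourArea(c)>amin],key=cv2.contourArea,reverse=True)
E
python3 - <<'E'
from h import *
np.set_printoptions(precision=4,suppress=True)
a={}
for n in("scene","side"):
    c=dict(np.load(n+"0.npz"));im=c["img"]
    for nm,h,z in(("green",(45,90),.06),("orange",(8,18),.057),("blue",(100,130),.03)):
        for b in blobs(mask(im,*h))[:5]:
            w=cast(c,b[:,0,:],z)
            r=cv2.minAreaRect((w[:,:2]*1000).astype(np.float32))
            print(n,nm,cv2.contourArea(b),b[:,0].mean(0),"ctr",np.round(r[0],1),"size",np.round(r[1],1),"ang",round(r[2],1))
    x,y=(185,145) if n=="scene" else (215,140)
    a[n]=cv2.resize(im[y:y+100,x:x+110],None,fx=3.6,fy=5.0,interpolation=cv2.INTER_CUBIC)
cv2.imwrite("pics/crop.png",np.hstack([a["scene"],a["side"]]))
E
```

```text
scene green 874.0 [249.9758 192.4032] ctr [ 549.9 -123. ] size [109.4 148.6] ang 9.1
scene green 252.0 [309.17 189.31] ctr [368.3 -12. ] size [67.4 95.3] ang 80.1
scene green 243.5 [281.4771 165.1743] ctr [ 366.5 -170.1] size [83.7 99.6] ang 81.4
scene green 72.5 [310.1034 260.2414] ctr [547.1 218.6] size [32.5 30.2] ang 51.4
scene orange 91.5 [341.2903 280.8387] ctr [514.3 322.8] size [34.  31.6] ang 48.3
scene blue 671.5 [189.8526 212.5368] ctr [ 748.1 -186.1] size [147.3  88.1] ang 60.8
scene blue 540.0 [223.875  184.9712] ctr [ 570.2 -212.8] size [147.2 140.3] ang 9.9
scene blue 260.0 [432.2143  77.2262] ctr [-639.7 -285.6] size [393.4  55. ] ang 23.8
scene blue 44.0 [223.2778 116.8333] ctr [ 378.6 -585. ] size [ 30.1 105.3] ang 4.7
side green 902.0 [259.6917 186.4167] ctr [ 550.4 -122.5] size [107.6 147. ] ang 7.0
side green 494.0 [329.0312 218.0833] ctr [347.2   8. ] size [64.7 93.4] ang 80.6
side green 362.5 [327.1905 185.8381] ctr [ 342.9 -142.6] size [84.5 91.3] ang 82.3
side orange 196.5 [254.6444 313.3556] ctr [511.7 323.1] size [35.9 34.1] ang 56.5
side blue 1407.0 [431.5976   4.5473] ctr [ -946.  -3628.5] size [1767.1  614.5] ang 1.5
side blue 646.5 [195.56  177.208] ctr [ 775.3 -191.8] size [107.2 197.6] ang 15.5
side blue 405.5 [256.4596 173.8447] ctr [ 570.  -215.1] size [152.8 139.2] ang 9.7
side blue 153.5 [ 80.0822 380.5616] ctr [816.  478.4] size [61.1 16.2] ang 6.9
side blue 64.0 [298.2353 118.0882] ctr [ 441.8 -680.2] size [ 30.6 152.9] ang 13.9
```

View pics/crop.png

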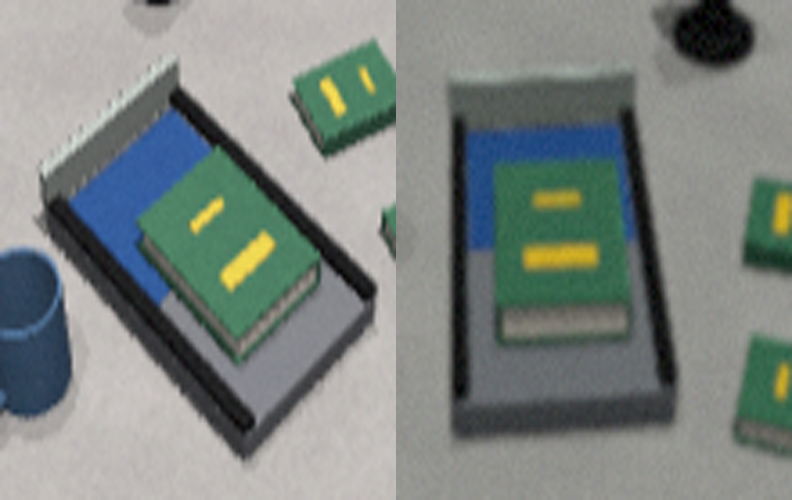

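The crop confirms the choice: the large green hardback lies on the grey slab between the black rails, with the blue field and steel stop beyond it. The two small green ones lie on the desk. Measured values match the sizes given: book 109x148 mm, blue field about 150x140 mm at 9.8° yaw, lamps 109 mm apart.

```bash
cat > go.py <<'E'
import sys,numpy as np
from scipy.spatial.transform import Rotation as Ro
from station import ctrl
x,y,ztip,yaw=map(float,sys.argv[1:5])   # tip mm, yaw deg
o=ctrl.get_obs();R=Ro.from_euler("xyz",o["eef_rot"])
T=Ro.from_euler("xyz",[np.pi,0,np.radians(yaw)])
d=R.inv().apply(np.array([x/1e3,y/1e3,ztip/1e3+.199])-o["ee_pos"])*100
print("t",o["time_s"],"tip",np.round((o["ee_pos"]-[0,0,.199])*1e3,1),"F",np.round(o["force"],1),"q6",round(o["qpos"][5],2))
print("row",np.round(d,2),np.round((R.inv()*T).as_rotvec(),3))
E
python3 go.py 532 -5 200 99.8
python3 - <<'E'
from h import *
c=dict(np.load("scene0.npz"));print(cast(c,[(230,140),(190,222),(233,290)],0).round(3))
E
```

```text
t 0.1 tip [242.6 493.6 205.1] F [ 0.4 -0.5 -0.6] q6 -0.07
row [-47.97 -31.98   0.54] [-0.001  0.     0.943]
[[ 0.421 -0.466  0.   ]
 [ 0.766 -0.165  0.   ]
 [ 0.777  0.143  0.   ]]
```

```bash
python3 -m jog '[[-48,-32,0.5,0,0,0.943],[-48,-32,0.5,0,0,0.943],[-48,-32,0.5,0,0,0.943],[-48,-32,0.5,0,0,0.943],[-48,-32,0.5,0,0,0.943],[-48,-32,0.5,0,0,0.943],[-48,-32,0.5,0,0,0.943],[-48,-32,0.5,0,0,0.943]]' 60 10; python3 go.py 532 -5 200 99.8
```

```text
time_s: 0.9
ee_pos: [0.4439, 0.1457, 0.4012]
eef_rot: [3.142, -0.0, 1.74]
force: [1.0, 0.5, 0.2]
grip_width: 0.0562
grip_force: 0.0
t 0.9 tip [443.9 145.7 202.2] F [1.  0.5 0.2] q6 0.07
row [-16.34   6.14   0.22] [ 0.    -0.    -0.002]
```

```bash
python3 -m jog '[[-16.3,6.1,0.2,0,0,0],[-16.3,6.1,0.2,0,0,0],[-16.3,6.1,0.2,0,0,0],[-16.3,6.1,0.2,0,0,0],[-16.3,6.1,0.2,0,0,0],[-16.3,6.1,7,0,0,0],[-16.3,6.1,7,0,0,0]]'; python3 go.py 532 -5 42 99.8; python3 - <<'E'
from station import ctrl
from h import *
c=ctrl.camera("wrist");cv2.imwrite("pics/w1.png",c["img"])
for nm,h,z in(("green",(45,90),.06),("blue",(100,130),.03)):
    for b in blobs(mask(c["img"],*h),200)[:4]:
        r=cv2.minAreaRect((cast(c,b[:,0,:],z)[:,:2]*1000).astype(np.float32));print(nm,r,b[:,0].min(0),b[:,0].max(0))
E
```

```text
time_s: 1.6
ee_pos: [0.5302, -0.0019, 0.3276]
eef_rot: [-3.137, -0.001, 1.742]
force: [0.3, -0.0, 0.3]
grip_width: 0.0566
grip_force: 0.0
t 1.6 tip [530.2  -1.9 128.6] F [ 0.3 -0.   0.3] q6 -0.24
row [-0.34  0.16  8.66] [-0.004 -0.001  0.   ]
green ((369.6173095703125, -25.809860229492188), (65.4943618774414, 85.98912048339844), 80.13352966308594) [  0 142] [109 252]
green ((551.7741088867188, -126.54175567626953), (109.07803344726562, 38.32680130004883), 10.005803108215332) [193 325] [318 363]
green ((539.1469116210938, -60.85616683959961), (103.4539794921875, 25.251583099365234), 9.969367027282715) [192 260] [316 288]
green ((392.40582275390625, -3.0258560180664062), (49.18359375, 101.73471069335938), 45.252601623535156) [  9 139] [117 244]
blue ((625.518798828125, -145.20391845703125), (15.769646644592285, 27.998741149902344), 12.40772533416748) [318 339] [334 363]
```

View pics/w1.png

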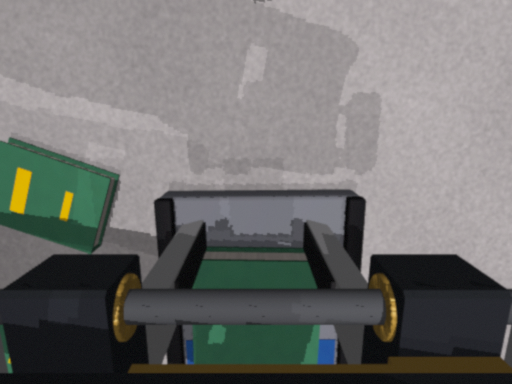

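The wrist view shows the book's near end at about row 260, columns 192–318. The finger tips straddle the channel behind it, at about (195,225) and (315,225), over bare slab, so the way down is clear.

```bash
python3 -m jog '[[-0.3,0.2,4.5,0,0,0],[-0.3,0.2,8,0,0,0],[-0.3,0.2,8.7,0,0,0],[-0.3,0.2,8.7,0,0,0],[-0.3,0.2,8.7,0,0,0]]'; python3 go.py 538 -40 42 99.8;  python3 - <<'E'
from station import ctrl
import cv2
cv2.imwrite("pics/w2.png",cv2.resize(ctrl.camera("side")["img"][90:260,180:380],None,fx=3,fy=3))
E
```

```text
time_s: 2.15
ee_pos: [0.5342, -0.0049, 0.2462]
eef_rot: [3.139, 0.001, 1.742]
force: [-0.1, -0.2, 0.7]
grip_width: 0.0564
grip_force: 0.0
t 2.15 tip [534.2  -4.9  47.2] F [-0.1 -0.2  0.7] q6 -0.25
row [-3.53 -0.23  0.53] [0.002 0.001 0.   ]
```

View pics/w2.png

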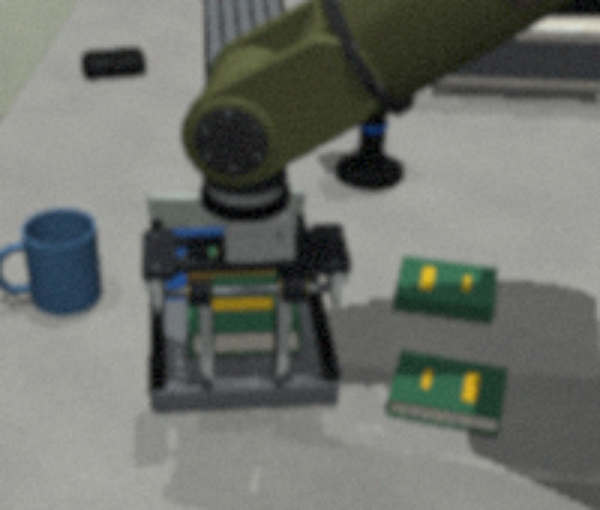

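The fingers stand inside the channel behind the book's near end, at crop (205,375) and (285,370), touching nothing. Now I push along tool -x.

```bash
python3 -m jog '[[-1.5,-0.1,0.4,0,0,0],[-2.5,-0.1,0.4,0,0,0],[-3.3,-0.1,0.4,0,0,0],[-4,-0.1,0.4,0,0,0],[-4.8,-0.1,0.4,0,0,0],[-5.6,-0.1,0.4,0,0,0],[-6.4,-0.1,0.4,0,0,0],[-7.2,-0.1,0.4,0,0,0]]'; python3 -m jog '[[-0.8,0,0,0,0,0],[-1.6,0,0,0,0,0],[-2.4,0,0,0,0,0],[-3,0,0,0,0,0],[-3.5,0,0,0,0,0],[-3.9,0,0,0,0,0]]';  python3 go.py 556 -130 42 99.8
```

```text
time_s: 3.0
ee_pos: [0.5451, -0.0769, 0.2402]
eef_rot: [3.142, -0.0, 1.742]
force: [-1.0, 4.0, 3.2]
grip_width: 0.0568
grip_force: 2.0
time_s: 3.6
ee_pos: [0.5517, -0.1151, 0.2402]
eef_rot: [-3.142, -0.0, 1.742]
force: [-1.1, 4.0, 3.2]
grip_width: 0.0567
grip_force: 2.1
t 3.6 tip [ 551.7 -115.1   41.2] F [-1.1  4.   3.2] q6 -0.44
row [-1.54  0.17 -0.08] [-0. -0. -0.]
```

```bash
python3 -m jog '[[-0.3,0,0,0,0,0],[-0.6,0,0,0,0,0],[-0.8,0,0,0,0,0],[-1,0,0,0,0,0],[-1.1,0,0,0,0,0],[-1.2,0,0,0,0,0]]';  python3 -m jog '[[-0.1,0,0,0,0,0],[-0.2,0,0,0,0,0]]'; python3 go.py 556 -130 42 99.8
```

```text
time_s: 4.2
ee_pos: [0.5537, -0.1266, 0.2402]
eef_rot: [-3.142, -0.0, 1.742]
force: [-1.0, 3.9, 2.6]
grip_width: 0.0569
grip_force: 1.9
time_s: 4.4
ee_pos: [0.554, -0.1284, 0.2402]
eef_rot: [-3.141, -0.001, 1.742]
force: [-2.4, 12.7, 5.3]
grip_width: 0.0566
grip_force: 6.2
t 4.4 tip [ 554.  -128.4   41.2] F [-2.4 12.7  5.3] q6 -0.46
row [-0.19  0.17 -0.08] [-0.    -0.001 -0.   ]
```

```bash
python3 -m jog '[[-0.1,0,0,0,0,0],[-0.1,0,0,0,0,0],[-0.1,0,0,0,0,0]]';  python3 -m jog '[[0.3,0,0,0,0,0],[1,0,0,0,0,0],[3,0,0,0,0,0],[4,0,0,0,0,0],[4,0,-6,0,0,0],[4,0,-10,0,0,0],[4,0,-15,0,0,0],[4,0,-16,0,0,0]]'; python3 go.py 515 320 160 107.6
python3 - <<'E'
from station import ctrl
from h import *
c=ctrl.camera("side")
for b in blobs(mask(c["img"],45,90),200)[:3]:
    w=cast(c,b[:,0,:],.06);print(cv2.minAreaRect((w[:,:2]*1000).astype(np.float32)))
b=ctrl.camera("scene")["img"]
cv2.imwrite("pics/s3.png",np.hstack([cv2.resize(i,None,fx=3.5,fy=3.5,interpolation=cv2.INTER_CUBIC) for i in(c["img"][140:240,215:325],b[145:245,180:290])]))
E
```

```text
time_s: 4.7
ee_pos: [0.5541, -0.1287, 0.2402]
eef_rot: [-3.141, -0.002, 1.742]
force: [-2.8, 12.9, 5.6]
grip_width: 0.056
grip_force: 6.4
time_s: 5.5
ee_pos: [0.5474, -0.09, 0.4062]
eef_rot: [3.134, 0.004, 1.742]
force: [-0.0, 0.1, -0.4]
grip_width: 0.0564
grip_force: 0.0
t 5.5 tip [547.4 -90.  207.2] F [-0.   0.1 -0.4] q6 -0.4
row [40.97  3.76  4.59] [ 0.008  0.004 -0.136]
((566.0830078125, -206.5804901123047), (108.09075927734375, 149.62547302246094), 10.620433807373047)
((346.4393005371094, 8.277397155761719), (65.1103286743164, 93.66282653808594), 80.6033935546875)
((342.68829345703125, -140.85777282714844), (84.66818237304688, 91.03392791748047), 82.94831085205078)
```

View pics/s3.png

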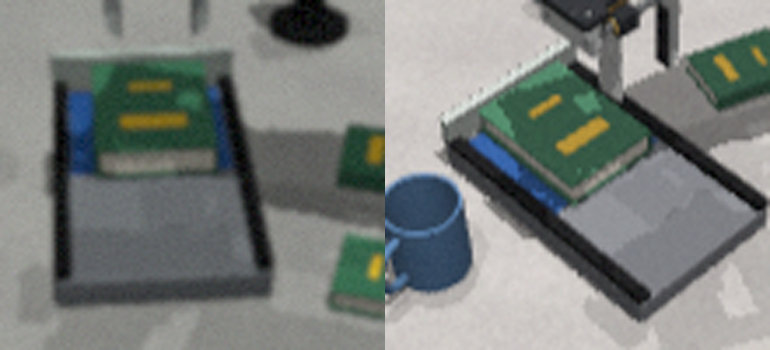

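The book now lies flush against the stop: its far edge touches the steel and its near end lines up with the end of the blue field, at yaw 10.6° against about 10° for the station. Next is the toggle, with closed fingers going down on the amber side.

```bash
python3 go.py 518 309 190 107.6; python3 -m jog '[[39.7,3.3,1,0,0,-0.136],[39.7,3.3,1,0,0,-0.136],[39.7,3.3,1,0,0,-0.136],[39.7,3.3,1,0,0,-0.136],[39.7,3.3,1,0,0,-0.136],[39.7,3.3,1,0,0,-0.136],[39.7,3.3,1,0,0,-0.136],[39.7,3.3,1,0,0,-0.136]]' 0 20;  python3 go.py 518 309 160 107.6
```

```text
t 5.6 tip [547.3 -90.  202.8] F [ 0.2  1.4 -1. ] q6 -0.4
row [39.82  3.9   1.23] [ 0.003  0.002 -0.136]
time_s: 6.4
ee_pos: [0.5117, 0.3089, 0.3877]
eef_rot: [-3.139, 0.001, 1.878]
force: [0.8, -0.7, 0.0]
grip_width: 0.0004
grip_force: 0.0
t 6.4 tip [511.7 308.9 188.7] F [ 0.8 -0.7  0. ] q6 0.17
row [-0.18  0.61  2.87] [-0.003  0.001  0.   ]
```

```bash
python3 -m jog '[[-0.2,0.6,2.9,0,0,0],[-0.2,0.6,2.9,0,0,0],[-0.2,0.6,2.9,0,0,0]]';  python3 go.py 518 309 97 107.6; python3 - <<'E'
from station import ctrl
from h import *
a=[]
for n in("wrist","side"):
    c=ctrl.camera(n);im=c["img"]
    for nm,h,z in(("green",(45,90),.06),("orange",(8,18),.06)):
        for b in blobs(mask(im,*h),60)[:3]:
            w=cast(c,b[:,0,:],z);print(n,nm,b[:,0].mean(0),cv2.minAreaRect((w[:,:2]*1000).astype(np.float32)))
    a.append(im if n=="wrist" else cv2.resize(im[235:362,180:350],(512,384)))
cv2.imwrite("pics/t1.png",cv2.resize(np.hstack(a),(800,300)))
E
```

```text
time_s: 6.7
ee_pos: [0.5187, 0.3061, 0.3598]
eef_rot: [-3.138, 0.001, 1.877]
force: [0.2, 0.0, 0.5]
grip_width: 0.0002
grip_force: 0.0
t 6.7 tip [518.7 306.1 160.8] F [0.2 0.  0.5] q6 0.17
row [0.3  0.04 6.38] [-0.003  0.001 -0.001]
wrist orange [254.82407407 174.97222222] ((513.3978271484375, 322.1961669921875), (32.96587371826172, 33.419559478759766), 16.823488235473633)
side green [330.912 218.36 ] ((346.6755676269531, 7.266883850097656), (63.10797882080078, 93.07269287109375), 80.22715759277344)
side green [327.18095238 185.86666667] ((342.8164367675781, -142.3809356689453), (84.55164337158203, 91.59257507324219), 82.88317108154297)
side orange [254.86956522 313.52173913] ((511.6849365234375, 325.47540283203125), (34.701786041259766, 35.0072135925293), 6.662317276000977)
```

View pics/t1.png

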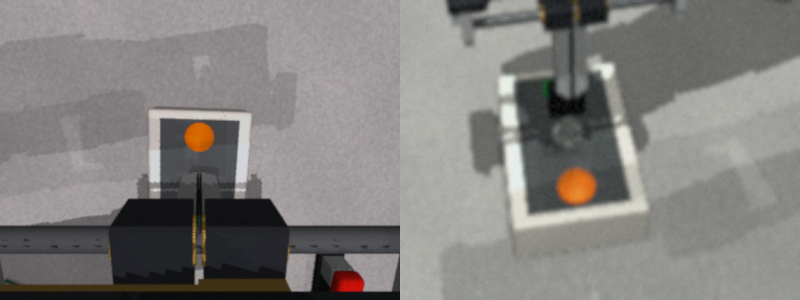

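The wrist view shows the amber lamp at (199,137 in the halved picture), centred in the box. The fingers point down between the lamp and the toggle, about 22 mm clear of the paddle, and the box sides are parallel to the tool. The side view shows the fingers in front of the toggle, with the green lamp glimpsed behind it. I go down, then push in tool -x.

```bash
python3 -m jog '[[0.3,0,3,0,0,0],[0.3,0,5.5,0,0,0],[0.3,0,6.4,0,0,0],[0.3,0,6.4,0,0,0]]'; python3 -m jog '[[-0.8,0,0,0,0,0],[-1.5,0,0,0,0,0],[-1.9,0,0,0,0,0],[-2.3,0,0,0,0,0],[-2.7,0,0,0,0,0],[-3.1,0,0,0,0,0],[-3.5,0,0,0,0,0],[-3.5,0,0,0,0,0]]';  python3 go.py 533.5 261 97 107.6
```

```text
time_s: 7.2
ee_pos: [0.518, 0.309, 0.2971]
eef_rot: [-3.141, 0.0, 1.877]
force: [1.0, 0.5, 0.5]
grip_width: 0.0005
grip_force: 0.0
time_s: 8.0
ee_pos: [0.5284, 0.2758, 0.2972]
eef_rot: [-3.142, -0.0, 1.877]
force: [-0.4, 1.8, 1.6]
grip_width: 0.0006
grip_force: 0.9
t 8.0 tip [528.4 275.8  98.2] F [-0.4  1.8  1.6] q6 0.11
row [-1.56  0.03  0.12] [-0.    -0.    -0.001]
```

```bash
python3 -m jog '[[-0.5,0,0.1,0,0,0],[-1,0,0.1,0,0,0],[-1.4,0,0.1,0,0,0],[-1.6,0,0.1,0,0,0],[-1.6,0,0.1,0,0,0],[-1.6,0,0.1,0,0,0]]'; python3 go.py 533.5 261 97 107.6; python3 - <<'E'
from station import ctrl
from h import *
a=[cv2.resize(ctrl.camera(n)["img"][y:y+100,x:x+100],(400,400),interpolation=cv2.INTER_CUBIC) for n,x,y in(("side",200,235),("scene",280,220))]
cv2.imwrite("pics/t2.png",np.hstack(a))
E
```

```text
time_s: 8.6
ee_pos: [0.5331, 0.2609, 0.2961]
eef_rot: [-3.141, -0.0, 1.878]
force: [-2.5, 4.4, -0.4]
grip_width: 0.0002
grip_force: 1.9
t 8.6 tip [533.1 260.9  97.1] F [-2.5  4.4 -0.4] q6 0.09
row [-0.    0.04  0.01] [-0. -0. -0.]
```

View pics/t2.png

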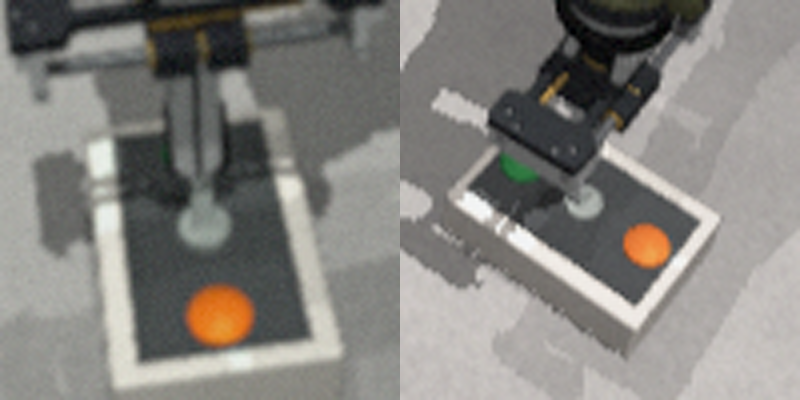

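The views show the stem leaning towards the green lamp with the fingers behind it. The force of about 5 N corresponds to about 0.5 rad. I hold it there, then let go.

```bash
python3 -m jog '[[-0.2,0,0,0,0,0],[-0.2,0,0,0,0,0],[-0.2,0,0,0,0,0],[-0.2,0,0,0,0,0],[-0.2,0,0,0,0,0],[-0.2,0,0,0,0,0],[-0.2,0,0,0,0,0],[-0.2,0,0,0,0,0]]'; python3 -m jog '[[0,0,0,0,0,0],[0,0,0,0,0,0],[0,0,0,0,0,0],[0,0,0,0,0,0],[0,0,0,0,0,0],[0,0,0,0,0,0],[0,0,0,0,0,0],[0,0,0,0,0,0]]'; python3 -m jog '[[1.5,0,0,0,0,0],[3.5,0,0,0,0,0],[5.2,0,0,0,0,0],[5.2,0,0,0,0,0],[5.2,0,-4,0,0,0],[5.2,0,-8,0,0,0],[9,0,-12,0,0,0],[14,0,-12,0,0,0]]'; python3 -m jog '[[4,0,0,0,0,0],[4,0,0,0,0,0],[4,0,0,0,0,0]]'
python3 - <<'E'
from station import ctrl
from h import *
cs={n:ctrl.camera(n) for n in("side","scene")}
for n,c in cs.items():
    b=blobs(mask(c["img"],45,90),200)[0];print(n,cv2.minAreaRect((cast(c,b[:,0,:],.06)[:,:2]*1000).astype(np.float32)))
    R=c["R"];print("upright tip px",proj(c,[.530,.270,.125]).round(1))
cv2.imwrite("pics/end.png",np.hstack([cv2.resize(cs["side"]["img"],(400,300)),cv2.resize(cs["scene"]["img"][130:318,170:420],(400,300))]))
E
```

```text
time_s: 9.5
ee_pos: [0.5338, 0.259, 0.2962]
eef_rot: [3.142, -0.0, 1.878]
force: [-1.5, 3.6, 0.5]
grip_width: 0.001
grip_force: 2.0
time_s: 10.3
ee_pos: [0.5338, 0.259, 0.2962]
eef_rot: [-3.142, 0.0, 1.878]
force: [-2.2, 4.7, -0.2]
grip_width: 0.0004
grip_force: 2.0
time_s: 11.1
ee_pos: [0.4931, 0.3882, 0.4216]
eef_rot: [3.134, -0.002, 1.874]
force: [0.1, 0.3, 1.0]
grip_width: 0.0006
grip_force: 0.0
time_s: 11.4
ee_pos: [0.4803, 0.4274, 0.4154]
eef_rot: [-3.141, 0.001, 1.879]
force: [0.4, 0.3, -0.1]
grip_width: 0.0004
grip_force: 0.0
side ((346.9369201660156, 11.284194946289062), (70.36475372314453, 93.66283416748047), 80.60347747802734)
upright tip px [[248.6 270.2]]
scene ((565.533203125, -210.57025146484375), (109.9030990600586, 145.07534790039062), 9.81796646118164)
upright tip px [[328.4 258. ]]
```

View pics/end.png

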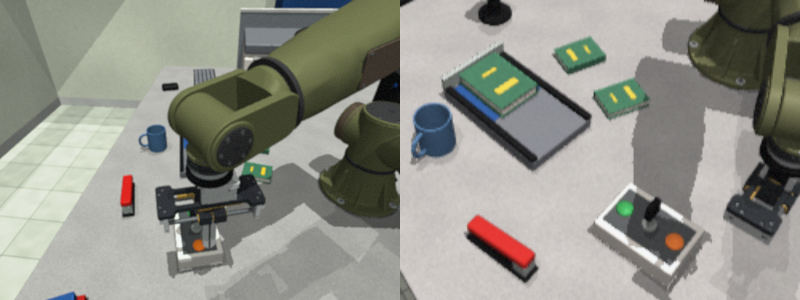

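The book is against the stop at yaw 9.8°, the toggle is upright again at (652,210), the bystanders are unmoved and the arm is clear.

```bash
python3 -c "
from station import ctrl
print(ctrl.hand_in())"
```

```text
the job is handed in; nothing more can be done
None
```

I handed the job in at about 11.5 s: the book is seated squarely against the steel stop, the toggle was held about 0.5 rad (estimated from force) towards the green lamp for over 1.6 s and sprang back upright, and the mug, stapler and scanner were left alone; the hand-in returned no verdict.

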